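# Hold a loupe at focal height over a relay

### The job

Something blocks the view of the small clear-covered relay on the inspection plate: first take the flux bottle off the plate and stand it upright on the bare cart top, out of the way. Then pick up the loupe by its handle and hold it level in the air, with its lens centred over the relay and at the height marked by the collar on the plate's post, touching nothing. Finish while still holding the loupe steady there, and leave the relay, the collar and everything else where they are.

Things in the scene. Friction and masses are not known exactly. Their poses are not given: they have to be found in the camera images.
- plate: Fixed aluminium inspection plate, 110 (x) x 100 (y) x 10 mm high, lying on the cart top to the right of the robot's middle; its position and yaw vary. Origin: centre of its underside; z up. Its post is a 6 mm steel rod at x = +45, y = +40 mm in this frame, whose top stands 80 mm above the cart top.
- focus_mark (a point): Centre of the collar on the post: a dark disc 22 mm across and 5 mm thick, that slides stiffly on the post and is set at another height each time, 56 to 72 mm above the cart top. The height of this point (half way up the disc) is the focal height: the middle of the lens must be held at this height.
- relay: The part to inspect: a cube relay with a clear cover and a dark foot, 23 (x) x 29 (y) x 30 mm high, loose, 30 g, standing on the plate. Origin: centre of its underside, z up; its x and y point within 0.15 rad of the plate's.
- flux_bottle: The obstacle: loose round bottle, about 60 g, body 30 mm wide and 56 mm high, 21 mm cap up to 68 mm. On the plate about 33 mm from the relay's origin on its -x side (6 mm gap), too tall for the lens to pass. Origin: centre of its underside, z up. A bare spot for it: x = 0.48, y = 0.25 m, between organiser and vice, 40 mm free to left and right, 60 fore and aft; any bare cart top will do.
- loupe: Hand loupe, loose, about 70 g, lying flat on the cart top left of the plate, handle roughly toward the robot. Dark lens ring 50 mm wide, 11 mm high, clear lens; straight dark handle 14 mm wide, 18 mm high, 35 to 115 mm from the lens centre. Origin: underside of the lens centre; handle along -x; z up, normal to the lens. Undersides of ring and handle lie in one plane.
- lens (a point): Middle of the loupe's lens, on the ring's axis, 5.5 mm above the ring's underside.
- loupe_grip (a point): Good place to grip the loupe: middle of the handle's section (9 mm above its underside), 65 mm from the lens centre along the loupe's -x, near its centre of mass; grip across the handle's 14 mm width.
- spare_knob: Bystander: a dark control knob 22 mm in diameter, 19 mm high, loose, standing on the plate. Origin: centre of its underside.
- n_adapter: Bystander: metal coaxial adapter 19 mm in diameter, 47 mm high, loose, standing on the cart near the plate and the loupe, farther back. Origin: centre of its underside.
- battery_9v: Bystander: block battery 18 x 27 x 48 mm high, loose, standing on the cart near the plate and the loupe, farther back. Origin: centre of its underside.
- sealed_connector: Bystander: small plug housing 20 x 34 x 21 mm high, loose, on the cart to the right of the plate. Origin: centre of its underside.
- fuse_tin: Bystander: flat tin 42 x 62 x 16 mm high, loose, on the cart at the left, behind the bare spot named for the bottle. Origin: centre of its underside.
Not all that is in view belongs to the job. What is shaped like the flux_bottle but brown or pink is not meant.

How it is judged:
By the outcome, as a careful person would: the job done as asked, in the order asked, and still so for the second after the job is handed in, while the arm keeps its last pose, push and grip.
It also fails if it takes over 58 s, if anything falls off the work surface, if the arm or the gripper's body presses on something with over 40 N, if the wrist force passes 120 N, or if a joint passes its speed limit or range.

### The arm

A 6-joint arm with a two-finger parallel gripper is mounted at the origin on a cart in front of the work surface, level with it; the furniture and walls round the work are solid. World frame = base frame: x ahead of the robot, y to its left, z up, the work surface at z = 0. Lengths are in m, angles in degrees, forces in N, time in s.
With the tool pointing down it reaches from about 0.35 to 0.925 m from the base axis. Payload 6.4 kg.
Tool frame: the origin (TCP) lies on the centre line of the jaws, within the pads' length; the fingertips stand ctrl.tcp_to_tips ahead of it and the grasp point (between the pads) is the TCP (ctrl.tcp_to_tips is the distance from the TCP to the fingertips, in m); z points along the fingers, y is the line along which they close (so a half turn about z gives the same grasp; the last joint's range is limited). The gripper opens to 85 mm and grips with 20 to 120 N. Pads are 22 mm wide; open, the fingers measure 114 mm over their backs; the gripper's body (76 mm by 85 mm) begins 54 mm behind the grasp point. The pads swing forward as they close: fully open they stand 13 mm farther back than shut.
Start: joints at [-74.376, 14.043, 89.255, -0, 76.702, -9.975], TCP at [0.281, -0.586, 0.212] pointing down, gripper open.
Joint ranges: [-179.41, 179.41], [-58.25, 129.5], [7.25, 145.43], [-54.29, 234.29], [11.92, 165.04], [-157.13, 157.13]. Speed limits (degrees/s): [147.25, 147.25, 180, 180, 180, 180].

### API

Orientations are given as [roll, pitch, yaw] about the fixed x, y, z axes, in that order (R = Rz(yaw) Ry(pitch) Rx(roll)).
In Python, from workcell import ctrl gives the robot as it stands.
- The arm moves only by the tool drive_tool, never from a script. Its argument "steps" is a list of rows, each an object with "claw": the finger opening in mm, from 0 to 85.4; "linear": the shift along the tool's x, y, z in mm, a list of three; "yaw": the turn about the tool's z in degrees. In form: [{"claw": claw, "linear": [tx, ty, tz], "yaw": yaw}, ...]. A call has exactly 8 rows; each row shifts and turns the commanded pose from where the row before left it, along the tool's axes as they then stand; what a row does not reach is not made up. A row lasts 1/10 s, in which the tool goes at most 50 mm and 8.59 degrees, less where a joint would pass 70% of its speed; a pose out of reach is approached as far as the arm can. A call is refused whole if a number of a shift passes 50 or a number of a turn 8.59, either way. A call with a gripper value outside its range is refused whole. The fingers move at their own pace and stop on an object; the grip force is fixed at half the most. Time passes only in rows, so rows that do not move let the fingers close, or fill a call up. It gives the time, the measured TCP pose, the force, the opening and the grip force at its end, in the units of the state.
- ctrl.sense(): the state, without advancing time (a new reading comes with each control period).
- ctrl.get_image(name): name is "scene" or "top" or "wrist"; returns the picture (480x640x3 uint8, red, green, blue); there is no depth.
- ctrl.camera_info(name): a dict with "K" (3x3 intrinsics, pixels), "eye" and "attitude" of the camera in the world. Camera axes: x right, y down, z forward; pixel columns grow to the right and rows downward; lengths in m; the calibration is good to about 2 mm. A picture is of the moment at which its call begins: read the wrist's pose just before it. camera_info takes no time and is no camera call; for the wrist camera it gives the pose at the moment of the call.
- ctrl.job_done(): hands the job in; it is judged then, once.
Trained networks look in the newest picture that a camera, given by its name, has taken for a name from the list of things; names that differ only in an ending like _2 or _b are one class to them, and where a whole thing is asked for, a point or a joint stands for the part that bears it (a point fixed in the world has none). Each returns a list of dicts, best first, with "confidence" (0 to 1); they miss things now and then, are a little off and sometimes report something else, mostly with a low value. They report only what shows in the picture. A call takes as long as a camera call. They do not tell look-alikes from the thing itself.
- ctrl.cut_out(camera, label): "region" (480x640 bool, what is visible of it) and "rect" ([left, top, right, bottom] in pixels, round what is visible of it).
The state is a dict: "time": time; "q": joint angles; "joint_velocities": joint speeds; "joint_efforts": joint torques, N m; "ee_pos": TCP position; "eef_rot": TCP orientation; "wrist_force": force on the tool from outside, world axes, zero at the start; "wrist_torque": the same for the moment, N m; "gripper_width": finger opening in m; "grip_force": force on a finger pad.
Only numpy, scipy, OpenCV 4.12 (cv2) and the standard library are available. Lean on these libraries where they do the work, as an engineer would, in place of code of your own. Each camera call takes 0.05 s, during which the arm holds its last target. There are 200 camera calls.

## Working session

There is one attempt and no reset: what is moved stays moved. The work goes in short steps, Python scripts to look and compute and a tool call to move; the robot and the scene stay as the last step left them, time stands still between calls to the robot, and variables do not carry over. Pictures are saved under pics/ and viewed, at most 10 in all, crops included, and the job is handed in when it is done.

Besides the shell and the picture viewer there is one more tool, called after "Call:" as a command line: name --argument value ..., lists and objects as JSON in quotes. drive_tool: Moves the arm, as the interface text tells. Its arguments: {"type":"object","properties":{"steps":{"type":"array"}},"required":["steps"]}

```bash
mkdir -p pics; cat > h.py <<'E'
import numpy as np, cv2
from workcell import ctrl
def save(n,im): cv2.imwrite('pics/'+n+'.png',im[:,:,::-1])
def cam(n):
    c=ctrl.camera_info(n); return np.array(c['K']),np.array(c['eye']),c['attitude']
E
python3 - <<'E'
from h import *
print(ctrl.tcp_to_tips); s=ctrl.sense(); print({k:np.round(v,3) for k,v in s.items()})
for n in ['scene','top','wrist']: print(n,ctrl.camera_info(n))
a=ctrl.get_image('scene');b=ctrl.get_image('top')
save('scene',a);save('top',b)
for n in ['scene','top']:
  for l in ['plate','focus_mark','relay','flux_bottle','loupe','spare_knob','n_adapter','battery_9v','sealed_connector','fuse_tin']:
    print(n,l,[(round(d['confidence'],2),np.round(d['rect']).tolist(), [round(float(t.mean()),1) for t in np.nonzero(d['region'])[::-1]]) for d in ctrl.cut_out(n,l)[:3]])
print(ctrl.sense()['time'])
E
```

```text
0.019
{'time': np.float64(0.0), 'q': array([-7.4374e+01,  1.4085e+01,  8.9326e+01, -2.0000e-03,  7.6703e+01,
       -9.9740e+00]), 'joint_velocities': array([ 0.088, -0.05 ,  0.016,  0.038, -0.017,  0.012]), 'joint_efforts': array([-1.0000e-03, -4.2951e+01, -3.2613e+01, -0.0000e+00,  5.0000e-03,
       -0.0000e+00]), 'ee_pos': array([ 0.281, -0.586,  0.211]), 'eef_rot': array([-1.79888e+02, -1.80000e-02,  2.56000e+01]), 'wrist_force': array([-0.111,  0.078, -0.267]), 'wrist_torque': array([0.009, 0.006, 0.   ]), 'grip_force': np.float64(0.0), 'gripper_width': np.float64(0.085)}
scene {'K': array([[506.21038974,   0.        , 319.41203196],
       [  0.        , 506.21038974, 242.7378943 ],
       [  0.        ,   0.        ,   1.        ]]), 'eye': array([ 0.20458206, -0.74477053,  0.92432067]), 'attitude': array([-137.85102035,   -0.57428867,  -26.06246816])}
top {'K': array([[460.01837297,   0.        , 313.91726504],
       [  0.        , 460.01837297, 237.12036561],
       [  0.        ,   0.        ,   1.        ]]), 'eye': array([ 0.36603918, -0.06158291,  1.10958207]), 'attitu
[... 1276 characters left out ...]
1.0, 233.0, 436.0, 245.0], [427.5, 238.1])]
top flux_bottle [(0.73, [369.0, 257.0, 381.0, 269.0], [374.1, 261.8]), (0.59, [456.0, 280.0, 472.0, 292.0], [463.7, 282.9]), (0.51, [415.0, 244.0, 434.0, 259.0], [424.0, 250.4])]
top loupe [(0.72, [303.0, 228.0, 322.0, 281.0], [312.2, 246.7]), (0.47, [423.0, 231.0, 439.0, 244.0], [427.7, 237.6])]
top spare_knob [(0.28, [408.0, 208.0, 417.0, 221.0], [414.1, 213.6])]
top n_adapter [(0.55, [354.0, 228.0, 363.0, 240.0], [359.1, 233.9]), (0.25, [394.0, 206.0, 446.0, 270.0], [418.0, 240.1])]
top battery_9v []
top sealed_connector [(0.41, [465.0, 242.0, 476.0, 249.0], [467.8, 246.9])]
top fuse_tin [(0.83, [177.0, 215.0, 208.0, 231.0], [191.2, 222.1])]
1.1
```

View pics/scene.png

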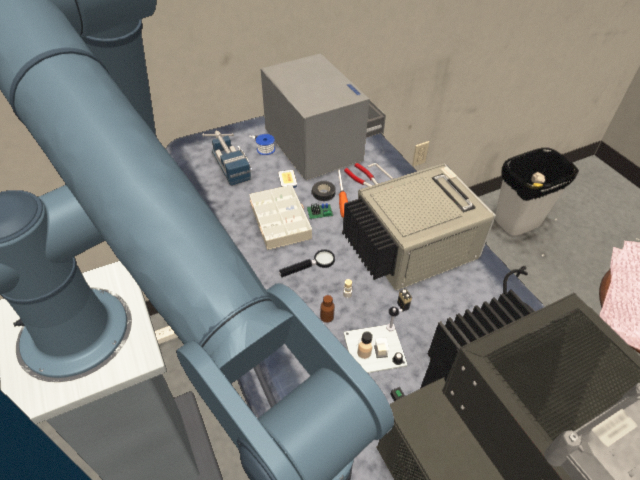

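View pics/top.png

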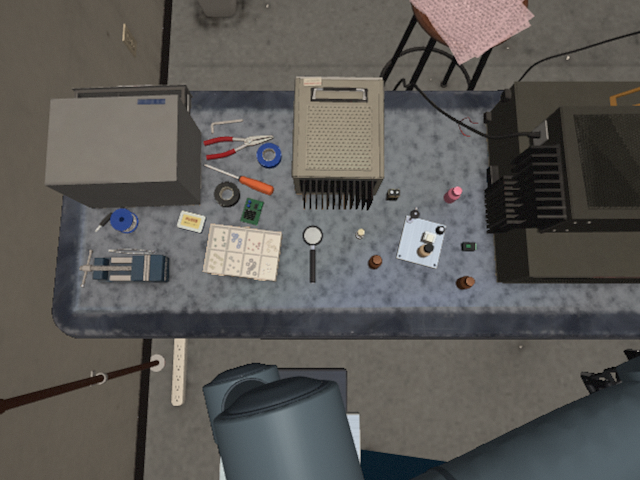

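The bottle candidates in the top view are (425,250) beige on the plate, (376,262) brown, (466,282) brown and (454,194) pink. The one on the plate, beside the relay at (429,237), fits the description. The loupe lens is at (313,235) with its handle pointing down to (312,280). The collar and post are at about (413,214), and the spare knob is at (440,230).

```bash
cat >> h.py <<'E'
from scipy.spatial.transform import Rotation as Ro
def ray(n,px,c=None):
    K,e,a=c or cam(n); return e, Ro.from_euler('xyz',a,degrees=True).as_matrix()@np.linalg.inv(K)@[px[0],px[1],1]
def onz(n,px,z,c=None):
    e,d=ray(n,px,c); return e+d*(z-e[2])/d[2]
def proj(n,p,c=None):
    K,e,a=c or cam(n); v=K@(Ro.from_euler('xyz',a,degrees=True).as_matrix().T@(np.array(p)-e)); return v[:2]/v[2]
def tri(obs):
    A=np.zeros((3,3));b=np.zeros(3)
    for e,d in obs:
        d=d/np.linalg.norm(d);P=np.eye(3)-np.outer(d,d);A+=P;b+=P@e
    return np.linalg.solve(A,b)
def toolmove(p,yaw=None):
    s=ctrl.sense();R=Ro.from_euler('xyz',s['eef_rot'],degrees=True).as_matrix()
    return np.round(R.T@(np.array(p)-s['ee_pos'])*1000,1)
E
python3 - <<'E'
from h import *
f=lambda n,p,z:print(n,p,np.round(onz(n,p,z),3))
f('top',(424,251),.034);f('scene',(365,345),.034)
f('top',(428,238),.025);f('scene',(381,347.5),.025)
f('top',(313,235),.005);f('scene',(324,259),.005)
f('top',(312.5,270),.009);f('scene',(296,268),.009)
f('top',(415,214),.065);f('scene',(393,312),.065)
a=cv2.imread('pics/scene.png')[220:420,260:440];b=cv2.imread('pics/top.png')[170:310,290:490]
a=cv2.resize(a,(400,444),interpolation=cv2.INTER_CUBIC);b=cv2.resize(b,(400,280),interpolation=cv2.INTER_CUBIC)
o=np.zeros((444,800,3),'uint8');o[:,:400]=a;o[:280,400:]=b;cv2.imwrite('pics/crop1.png',o)
R=Ro.from_euler('xyz',ctrl.sense()['eef_rot'],degrees=True).as_matrix();print(R.round(3))
E
```

```text
top (424, 251) [ 0.523 -0.317  0.034]
scene (365, 345) [ 0.528 -0.313  0.034]
top (428, 238) [ 0.556 -0.33   0.025]
scene (381, 347.5) [ 0.557 -0.328  0.025]
top (313, 235) [ 0.567 -0.055  0.005]
scene (324, 259) [ 0.565 -0.053  0.005]
top (312.5, 270) [ 0.48  -0.054  0.009]
scene (296, 268) [ 0.493 -0.052  0.009]
top (415, 214) [ 0.605 -0.292  0.065]
scene (393, 312) [ 0.606 -0.286  0.065]
[[ 0.902  0.432  0.   ]
 [ 0.432 -0.902  0.   ]
 [ 0.    -0.    -1.   ]]
```

View pics/crop1.png

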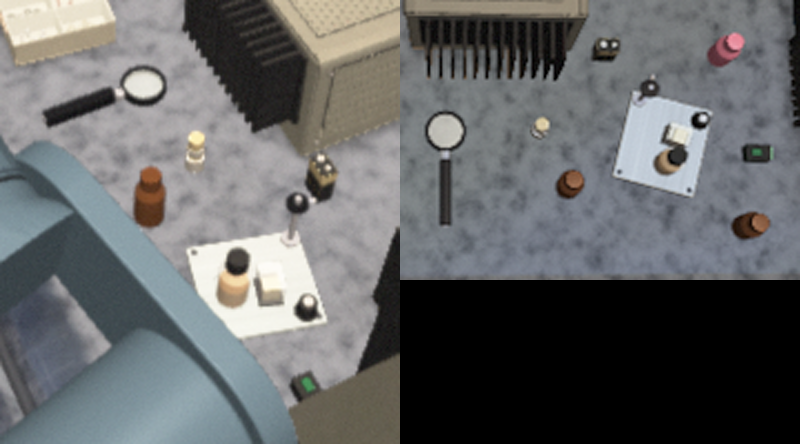

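The enlarged crop confirms it: the amber bottle with the black cap stands on the plate beside the relay, and the look-alikes stand on the cart. I'll move clear of the right-hand equipment first.

Call:
drive_tool --steps '[{"claw": 85, "linear": [26, -35, 0], "yaw": 0}, {"claw": 85, "linear": [26, -35, 0], "yaw": 0}, {"claw": 85, "linear": [26, -35, 0], "yaw": 0}, {"claw": 85, "linear": [26, -35, 0], "yaw": 0}, {"claw": 85, "linear": [26, -35, 0], "yaw": 0}, {"claw": 85, "linear": [26, -35, 0], "yaw": 0}, {"claw": 85, "linear": [0, 0, 0], "yaw": 8.5}, {"claw": 85, "linear": [0, 0, 0], "yaw": 8.5}]'

```text
time: 1.9
ee_pos: [0.3312, -0.3282, 0.2125]
eef_rot: [179.9, -0.0, 8.4]
wrist_force: [-0.6, -0.6, -0.3]
gripper_width: 0.085
grip_force: 0.0
```

Call:
drive_tool --steps '[{"claw": 85, "linear": [0, 0, 0], "yaw": 8}, {"claw": 85, "linear": [0, 0, 0], "yaw": 8}, {"claw": 85, "linear": [0, 0, 0], "yaw": 4}, {"claw": 85, "linear": [32, -9, 0], "yaw": 0}, {"claw": 85, "linear": [32, -9, 0], "yaw": 0}, {"claw": 85, "linear": [32, -9, 0], "yaw": 0}, {"claw": 85, "linear": [29, -10, 0], "yaw": 0}, {"claw": 85, "linear": [0, 0, 0], "yaw": 0}]'

```text
time: 2.7
ee_pos: [0.4631, -0.3172, 0.2122]
eef_rot: [-180.0, -0.0, -11.2]
wrist_force: [-0.7, 0.7, -0.1]
gripper_width: 0.0849
grip_force: 0.0
```

```bash
python3 - <<'E'
from h import *
c=cam('wrist'); im=ctrl.get_image('wrist');save('w1',im);print(c)
for l in ['plate','relay','flux_bottle','spare_knob','focus_mark','loupe','n_adapter','battery_9v']:
    print(l,[(round(d['confidence'],2),np.round(d['rect']).tolist(), [round(float(t.mean()),1) for t in np.nonzero(d['region'])[::-1]]) for d in ctrl.cut_out('wrist',l)[:3]])
import pickle;pickle.dump(c,open('c1','wb'))
E
```

```text
(array([[394.57659198,   0.        , 312.61829385],
       [  0.        , 394.57659198, 242.24018133],
       [  0.        ,   0.        ,   1.        ]]), array([ 0.53885723, -0.33149685,  0.37351885]), array([ 1.62536935e+02, -7.81072262e-02, -1.01200550e+02]))
plate [(0.71, [213.0, 8.0, 354.0, 176.0], [282.6, 101.0]), (0.54, [320.0, 51.0, 349.0, 80.0], [335.3, 66.1])]
relay [(0.66, [282.0, 82.0, 320.0, 116.0], [302.6, 98.0]), (0.55, [1.0, 125.0, 61.0, 271.0], [25.0, 195.2])]
flux_bottle [(0.81, [142.0, 175.0, 199.0, 216.0], [172.0, 197.5]), (0.68, [280.0, 122.0, 316.0, 159.0], [295.9, 141.5]), (0.59, [395.0, 185.0, 440.0, 227.0], [416.6, 205.6])]
spare_knob [(0.8, [319.0, 50.0, 351.0, 82.0], [335.1, 65.8])]
focus_mark [(0.73, [215.0, 9.0, 250.0, 52.0], [230.6, 33.4]), (0.67, [279.0, 122.0, 316.0, 162.0], [296.3, 141.6])]
loupe [(0.59, [2.0, 123.0, 58.0, 270.0], [25.5, 195.5])]
n_adapter [(0.6, [92.0, 116.0, 139.0, 140.0], [113.2, 125.8])]
battery_9v []
```

View pics/w1.png

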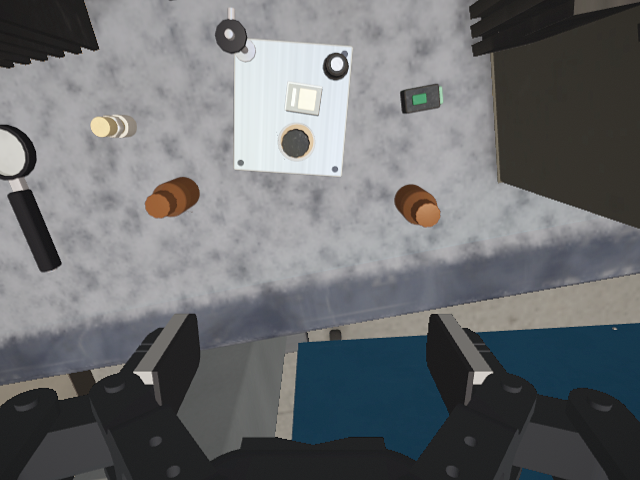

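The wrist view shows the bottle cap at (296,143), the relay top at (304,100), the collar at (231,36), the knob at (335,66), and the loupe at left with its lens at about (10,152). The plate corners are at (235,40), (353,47), (341,176) and (234,169).

```bash
python3 - <<'E'
from h import *
import pickle;c=pickle.load(open('c1','rb'))
f=lambda n,p,z:print(n,np.round(onz('wrist',p,z,c),4))
f('cap',(296,143),.078);f('body',(296.5,141.5),.066);f('relay',(303.5,99.5),.04)
C=[onz('wrist',p,.01,c) for p in [(235,40),(353,47),(341,176),(234,169)]]
for p in C: print(p.round(4))
print('centre',np.mean(C,0), 'yaw',[np.degrees(np.arctan2(*(v[1::-1]))) for v in [C[0]-C[3],C[1]-C[2]]],[np.degrees(np.arctan2(-v[0],v[1])) for v in [C[0]-C[1],C[3]-C[2]]],np.linalg.norm(C[0]-C[1]),np.linalg.norm(C[0]-C[3]))
f('collar',(231,36),.064);f('knob',(336,66),.029)
b=onz('wrist',(296,142.5),.072,c);b[2]=.045
print(toolmove(b))
E
```

```text
cap [ 0.5242 -0.3167  0.078 ]
body [ 0.5246 -0.3167  0.066 ]
relay [ 0.554  -0.3276  0.04  ]
[ 0.6121 -0.2807  0.01  ]
[ 0.5878 -0.3761  0.01  ]
[ 0.484  -0.3477  0.01  ]
[ 0.5093 -0.253   0.01  ]
centre [ 0.5482872  -0.31438057  0.01      ] yaw [np.float64(-15.067939666848888), np.float64(-15.309897850868621)] [np.float64(-14.263158629322193), np.float64(-14.93285314790478)] 0.09843177137618966 0.10648298155950066
collar [ 0.6042 -0.2861  0.064 ]
knob [ 0.5743 -0.3581  0.029 ]
[ 62.5 -14.4 167.4]
```

Call:
drive_tool --steps '[{"claw": 85, "linear": [0, 0, 0], "yaw": 4}, {"claw": 85, "linear": [31, -9, 0], "yaw": 0}, {"claw": 85, "linear": [30, -9, 0], "yaw": 0}, {"claw": 85, "linear": [0, 0, 40], "yaw": 0}, {"claw": 85, "linear": [0, 0, 40], "yaw": 0}, {"claw": 85, "linear": [0, 0, 40], "yaw": 0}, {"claw": 85, "linear": [0, 0, 40], "yaw": 0}, {"claw": 85, "linear": [0, 0, 7], "yaw": 0}]'

```text
time: 3.95
ee_pos: [0.5208, -0.314, 0.0398]
eef_rot: [-179.7, 0.5, -15.4]
wrist_force: [-1.0, 1.0, -1.0]
gripper_width: 0.0849
grip_force: 0.0
```

Call:
drive_tool --steps '[{"claw": 60, "linear": [0, 0, 0], "yaw": 0}, {"claw": 45, "linear": [0, 0, 0], "yaw": 0}, {"claw": 38, "linear": [0, 0, 0], "yaw": 0}, {"claw": 32, "linear": [0, 0, 0], "yaw": 0}, {"claw": 25, "linear": [0, 0, 0], "yaw": 0}, {"claw": 20, "linear": [0, 0, 0], "yaw": 0}, {"claw": 20, "linear": [0, 0, 0], "yaw": 0}, {"claw": 20, "linear": [0, 0, 0], "yaw": 0}]'

```text
time: 4.75
ee_pos: [0.525, -0.3171, 0.0463]
eef_rot: [180.0, -0.1, -15.4]
wrist_force: [-0.7, 1.1, 5.3]
gripper_width: 0.0204
grip_force: 15.8
```

```bash
python3 - <<'E'
from h import *
im=ctrl.get_image('wrist');save('w2',im[:,:]);s=ctrl.sense();print(s['gripper_width'],s['grip_force'],s['wrist_force'],s['ee_pos'])
E
```

```text
0.02039838926772013 15.817852914333344 [0.48176928 0.58398011 5.35318542] [ 0.52494095 -0.31712859  0.04630562]
```

View pics/w2.png

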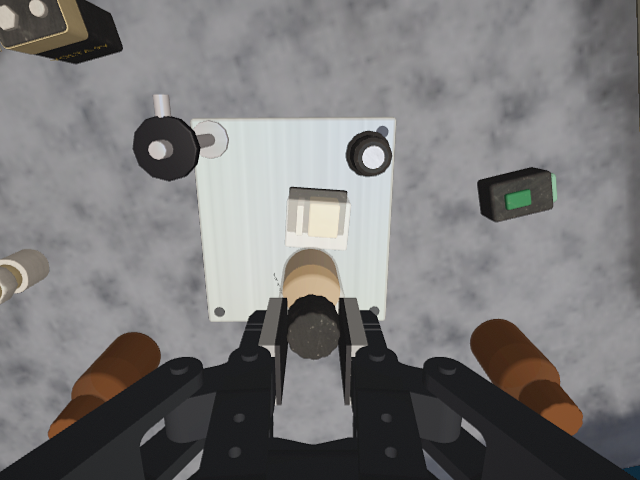

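The jaws look to be around the cap and body at (313,325), with the bottle body in front of the pads. The 20.4 mm opening doesn't match a 30 mm body, so I'll check where the bottle really is.

```bash
python3 - <<'E'
from h import *
c=cam('wrist'); s=ctrl.sense();R=Ro.from_euler('xyz',s['eef_rot'],degrees=True).as_matrix()
print('cap',onz('wrist',(314,322),.078).round(4))
x=R[:,0]
for name,b in [('tcp',s['ee_pos'])]:
  for z,r in [(.078,.0105),(.066,.015),(.046,.015),(.01,.015)]:
    p=np.array([b[0],b[1],z]); print(z,proj('wrist',p).round(), proj('wrist',p+r*x).round(), proj('wrist',p+r*R[:,1]).round(),proj('wrist',p-r*R[:,1]).round())
for dz in (0,.019):
  for w in (.0102,.015):print('pad front edge',dz,w,proj('wrist',s['ee_pos']+R@[.011,w,dz]).round(),proj('wrist',s['ee_pos']+R@[.011,-w,dz]).round())
for l in ['relay','flux_bottle']:
    print(l,[(round(d['confidence'],2),np.round(d['rect']).tolist()) for d in ctrl.cut_out('wrist',l)[:3]])
print('relay',onz('wrist',(317,217),.025))
E
```

```text
cap [ 0.5303 -0.3185  0.078 ]
0.078 [314. 335.] [314. 310.] [343. 335.] [286. 335.]
0.066 [314. 320.] [314. 285.] [352. 320.] [277. 320.]
0.046 [314. 298.] [314. 267.] [347. 298.] [280. 298.]
0.01 [314. 269.] [314. 242.] [341. 269.] [286. 269.]
pad front edge 0 0.0102 [337. 275.] [291. 275.]
pad front edge 0 0.015 [348. 275.] [280. 275.]
pad front edge 0.019 0.0102 [335. 261.] [293. 261.]
pad front edge 0.019 0.015 [345. 261.] [283. 261.]
relay [(0.61, [281.0, 187.0, 351.0, 252.0]), (0.32, [0.0, 0.0, 124.0, 65.0])]
flux_bottle [(0.87, [277.0, 247.0, 346.0, 361.0]), (0.6, [473.0, 321.0, 582.0, 435.0])]
relay [ 0.55559227 -0.32718126  0.025     ]
```

```bash
python3 - <<'E'
from h import *
import pickle
c1=pickle.load(open('c1','rb'));c2=cam('wrist')
for n,c,P in [('w1',c1,[(235,40),(353,47),(341,176),(234,169)]),('w2',c2,[(192,118.5),(396,118.5),(387,321),(210,321)])]:
    g=cv2.cvtColor(cv2.imread(f'pics/{n}.png'),6)
    o=np.array([(.055,.05,.01),(.055,-.05,.01),(-.055,-.05,.01),(-.055,.05,.01)])
    if n=='w2': P[2]=(388,318);P[3]=(209,320)
    ok,r,t=cv2.solvePnP(o,np.array(P,float),c[0],None)
    print(n,c[1],'pnp height', (-cv2.Rodrigues(r)[0].T@t).ravel())
    C=[onz('x',p,.01,c) for p in P]; print([round(np.linalg.norm(C[i]-C[(i+1)%4]),4) for i in range(4)])
s=ctrl.sense();print(s['ee_pos'],s['eef_rot'],s['q'])
im=cv2.imread('pics/w2.png')[180:460,180:460];cv2.imwrite('pics/c2.png',cv2.resize(im,(590,590),interpolation=2))
E
```

```text
w1 [ 0.53885723 -0.33149685  0.37351885] pnp height [-0.00839867 -0.03075975  0.3808498 ]
[np.float64(0.0984), np.float64(0.1076), np.float64(0.098), np.float64(0.1065)]
w2 [ 0.59934075 -0.33666173  0.20764771] pnp height [ 0.05233341 -0.00558412  0.21300869]
[np.float64(0.0975), np.float64(0.1064), np.float64(0.1001), np.float64(0.1075)]
[ 0.52494686 -0.31714606  0.04629665] [ 1.79969705e+02 -9.10665128e-02 -1.54020828e+01] [-4.17233647e+01  2.04960778e+01  1.00179984e+02  1.53925044e-02
  5.92288817e+01  6.36708781e+01]
```

View pics/c2.png

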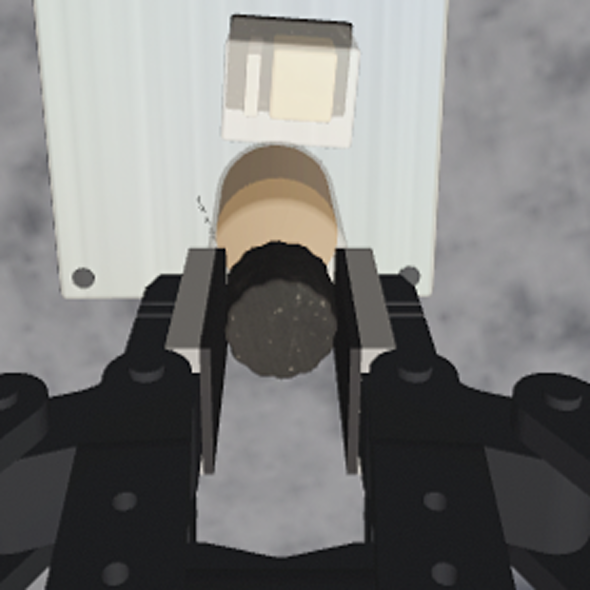

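The pads grip the bottle by its 21 mm cap, with the fingertips at shoulder height (z about 0.066). So the tips sit about 20 mm above the reported TCP, not below it. The cap grip will do: I'll squeeze harder, lift and check.

Call:
drive_tool --steps '[{"claw": 10, "linear": [0, 0, 0], "yaw": 0}, {"claw": 10, "linear": [0, 0, 0], "yaw": 0}, {"claw": 10, "linear": [0, 0, -3], "yaw": 0}, {"claw": 10, "linear": [0, 0, -10], "yaw": 0}, {"claw": 10, "linear": [0, 0, -20], "yaw": 0}, {"claw": 10, "linear": [0, 0, -35], "yaw": 0}, {"claw": 10, "linear": [0, 0, -35], "yaw": 0}, {"claw": 10, "linear": [0, 0, -35], "yaw": 0}]'

```text
time: 5.7
ee_pos: [0.5239, -0.3164, 0.1846]
eef_rot: [-180.0, 0.0, -15.4]
wrist_force: [-0.5, 0.1, -0.5]
gripper_width: 0.0187
grip_force: 58.6
```

```bash
python3 - <<'E'
from h import *
im=ctrl.get_image('wrist');s=ctrl.sense();print(s['gripper_width'],s['grip_force'],s['wrist_force'],s['ee_pos'],s['q'])
t=ctrl.get_image('top')
o=np.zeros((480,800,3),'uint8');o[:,:480]=im[:,80:560]; o[:320,480:]=cv2.resize(t[190:350,130:290],(320,320),interpolation=2);save('w3',o)
for z in(0,.03):print(proj('top',(.48,.25,z)))
E
```

```text
0.01858630315428452 58.640055656433105 [ 1.31680732 -1.34918213  4.46662357] [ 0.52683082 -0.31888092  0.1921502 ] [-4.17195183e+01  1.01878600e+01  9.59020922e+01 -4.06363488e-03
  7.32772103e+01  6.36713238e+01]
[187.15388698 270.48609377]
[183.64790368 269.18001405]
```

View pics/w3.png

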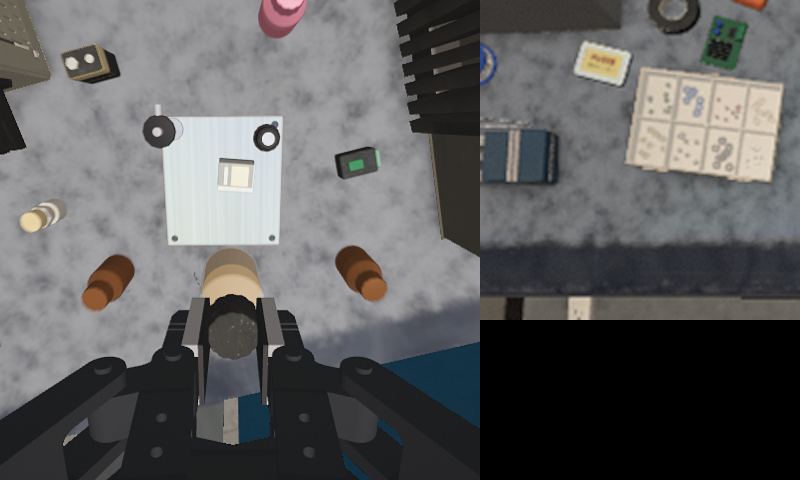

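The bottle is held upright at (232,290) and the relay is undisturbed at (236,176). The bare spot lies between the vice and the organiser, at crop position (594,160).

Call:
drive_tool --steps '[{"claw": 10, "linear": [-10, -26, 0], "yaw": 0}, {"claw": 10, "linear": [-17, -44, 0], "yaw": 0}, {"claw": 10, "linear": [-17, -44, 0], "yaw": 0}, {"claw": 10, "linear": [-17, -44, 0], "yaw": 0}, {"claw": 10, "linear": [-17, -44, 0], "yaw": 0}, {"claw": 10, "linear": [-17, -44, 0], "yaw": 0}, {"claw": 10, "linear": [-17, -44, 0], "yaw": 0}, {"claw": 10, "linear": [-17, -44, 0], "yaw": 0}]'

```text
time: 6.6
ee_pos: [0.4875, 0.0414, 0.1827]
eef_rot: [180.0, 0.0, -15.4]
wrist_force: [0.9, 0.2, -0.9]
gripper_width: 0.0185
grip_force: 58.7
```

Call:
drive_tool --steps '[{"claw": 10, "linear": [-17, -44, 0], "yaw": 0}, {"claw": 10, "linear": [-17, -44, 0], "yaw": 0}, {"claw": 10, "linear": [-17, -44, 0], "yaw": 0}, {"claw": 10, "linear": [-17, -44, 0], "yaw": 0}, {"claw": 10, "linear": [-8, -22, 0], "yaw": 0}, {"claw": 10, "linear": [0, 0, 0], "yaw": -8}, {"claw": 10, "linear": [0, 0, 0], "yaw": -8}, {"claw": 10, "linear": [0, 0, 0], "yaw": -8}]'

```text
time: 7.4
ee_pos: [0.4671, 0.2508, 0.1824]
eef_rot: [180.0, 0.1, 9.0]
wrist_force: [0.1, -0.0, 0.6]
gripper_width: 0.0185
grip_force: 58.8
```

Call:
drive_tool --steps '[{"claw": 10, "linear": [0, 0, 0], "yaw": -8}, {"claw": 10, "linear": [0, 0, 0], "yaw": -8}, {"claw": 10, "linear": [0, 0, 0], "yaw": -8}, {"claw": 10, "linear": [0, 0, 0], "yaw": -8}, {"claw": 10, "linear": [0, 0, 0], "yaw": -8}, {"claw": 10, "linear": [0, 0, 0], "yaw": -8}, {"claw": 10, "linear": [0, 0, 0], "yaw": -8}, {"claw": 10, "linear": [0, 0, 0], "yaw": 0}]'

```text
time: 8.2
ee_pos: [0.4673, 0.2504, 0.1825]
eef_rot: [-179.9, 0.1, 64.6]
wrist_force: [-0.1, -0.4, 0.3]
gripper_width: 0.0185
grip_force: 58.7
```

Call:
drive_tool --steps '[{"claw": 10, "linear": [0, 0, 30], "yaw": 0}, {"claw": 10, "linear": [0, 0, 35], "yaw": 0}, {"claw": 10, "linear": [0, 0, 35], "yaw": 0}, {"claw": 10, "linear": [0, 0, 25], "yaw": 0}, {"claw": 10, "linear": [0, 0, 10], "yaw": 0}, {"claw": 10, "linear": [0, 0, 5], "yaw": 0}, {"claw": 10, "linear": [0, 0, 0], "yaw": 0}, {"claw": 10, "linear": [0, 0, 0], "yaw": 0}]'

```text
time: 9.0
ee_pos: [0.4691, 0.251, 0.0447]
eef_rot: [179.9, -0.1, 64.6]
wrist_force: [0.7, -0.4, 0.3]
gripper_width: 0.0185
grip_force: 58.7
```

```bash
python3 - <<'E'
from h import *
im=ctrl.get_image('wrist');s=ctrl.sense();print(s['gripper_width'],s['grip_force'],s['wrist_force'],s['ee_pos'],s['q'])
sc=ctrl.get_image('scene')
u,v=proj('scene',(.467,.25,.03));print(u,v)
u,v=int(u),int(v)
o=np.zeros((480,800,3),'uint8');o[:,:480]=im[:,80:560]; o[:320,480:]=cv2.resize(sc[max(0,v-50):v+30,u-40:u+40],(320,320),interpolation=2);save('w4',o)
E
```

```text
0.01850260548405903 58.65763306617737 [-0.07255728  0.29464004 -0.37526022] [0.46909606 0.25102384 0.04473993] [ 1.59341079e+01  1.09978554e+01  1.12293880e+02 -6.82722498e-04
  5.65436211e+01  4.13566098e+01]
239.89220249861697 186.29527551847318
```

View pics/w4.png

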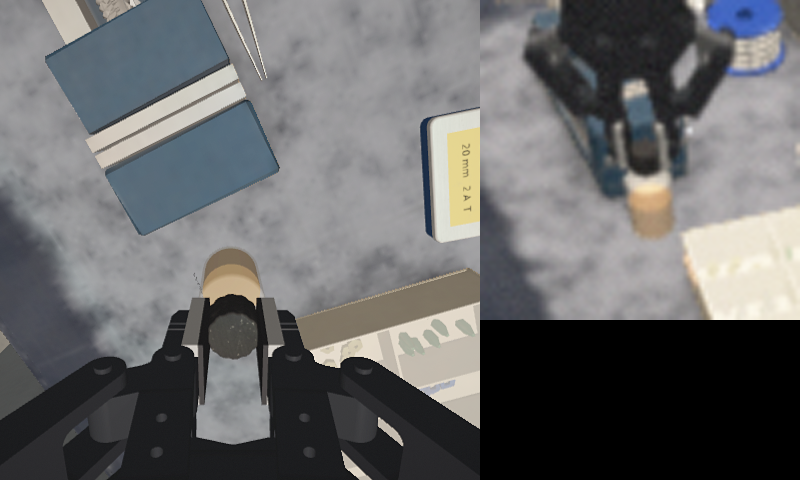

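The bottle hangs clear between the vice and the organiser, so I'll lower it the last 8 mm.

Call:
drive_tool --steps '[{"claw": 10, "linear": [0, 0, 3], "yaw": 0}, {"claw": 10, "linear": [0, 0, 2], "yaw": 0}, {"claw": 10, "linear": [0, 0, 2], "yaw": 0}, {"claw": 10, "linear": [0, 0, 1], "yaw": 0}, {"claw": 10, "linear": [0, 0, 0], "yaw": 0}, {"claw": 10, "linear": [0, 0, 0], "yaw": 0}, {"claw": 10, "linear": [0, 0, 0], "yaw": 0}, {"claw": 10, "linear": [0, 0, 0], "yaw": 0}]'

```text
time: 9.9
ee_pos: [0.4685, 0.2511, 0.0366]
eef_rot: [180.0, -0.0, 64.6]
wrist_force: [-2.1, 0.5, 9.0]
gripper_width: 0.0187
grip_force: 59.6
```

Call:
drive_tool --steps '[{"claw": 10, "linear": [0, 0, -0.5], "yaw": 0}, {"claw": 22, "linear": [0, 0, 0], "yaw": 0}, {"claw": 30, "linear": [0, 0, 0], "yaw": 0}, {"claw": 45, "linear": [0, 0, 0], "yaw": 0}, {"claw": 45, "linear": [0, 0, 0], "yaw": 0}, {"claw": 45, "linear": [0, 0, 0], "yaw": 0}, {"claw": 45, "linear": [0, 0, -10], "yaw": 0}, {"claw": 45, "linear": [0, 0, -40], "yaw": 0}]'

```text
time: 10.7
ee_pos: [0.4644, 0.2496, 0.0826]
eef_rot: [-179.6, 0.4, 64.6]
wrist_force: [0.0, -0.1, 0.3]
gripper_width: 0.0452
grip_force: 0.0
```

Call:
drive_tool --steps '[{"claw": 45, "linear": [0, 0, -45], "yaw": 0}, {"claw": 45, "linear": [0, 0, -45], "yaw": 0}, {"claw": 45, "linear": [0, 0, 0], "yaw": 8}, {"claw": 45, "linear": [0, 0, 0], "yaw": 8}, {"claw": 45, "linear": [0, 0, 0], "yaw": 8}, {"claw": 45, "linear": [0, 0, 0], "yaw": 8}, {"claw": 45, "linear": [0, 0, 0], "yaw": 8}, {"claw": 45, "linear": [0, 0, 0], "yaw": 8}]'

```text
time: 11.5
ee_pos: [0.468, 0.2507, 0.1765]
eef_rot: [180.0, -0.0, 16.3]
wrist_force: [-0.1, 0.5, 0.0]
gripper_width: 0.0453
grip_force: 0.0
```

```bash
python3 - <<'E'
from h import *
im=ctrl.get_image('wrist');c=cam('wrist')
sc=ctrl.get_image('scene')
for n in('wrist','scene'): 
  for d in ctrl.cut_out(n,'flux_bottle')[:4]:print(n,d['confidence'],d['rect'])
for z,r in[(0,0),(.068,0)]:print(proj('wrist',(.4685,.251,z)),proj('scene',(.4685,.251,z)))
o=np.zeros((480,800,3),'uint8');o[:,:480]=im[:,80:560]; o[:320,480:]=cv2.resize(sc[137:217,200:280],(320,320),interpolation=2);save('w5',o)
E
```

```text
wrist 0.57 [293.1, 194.1, 334.6, 246.8]
wrist 0.56 [319.4, 5.9, 417.5, 102.3]
scene 0.81 [342.7, 389.2, 364.3, 418.7]
scene 0.71 [279.2, 168.8, 295.4, 190.3]
scene 0.53 [235.6, 170.1, 249.0, 198.9]
scene 0.51 [319.1, 294.4, 333.5, 321.0]
[312.51767589 209.92813351] [241.47805491 194.31649415]
[312.64064819 231.2726362 ] [238.74529709 174.8422528 ]
```

The bottle stands upright where I put it: the network's box, (293–335, 194–247), matches the prediction. Next is the loupe.

Call:
drive_tool --steps '[{"claw": 45, "linear": [0, 0, 0], "yaw": 8.2}, {"claw": 45, "linear": [0, 0, 0], "yaw": 8.2}, {"claw": 45, "linear": [0, 48, 0], "yaw": 0}, {"claw": 45, "linear": [0, 48, 0], "yaw": 0}, {"claw": 45, "linear": [0, 48, 0], "yaw": 0}, {"claw": 45, "linear": [0, 48, 0], "yaw": 0}, {"claw": 45, "linear": [0, 48, 0], "yaw": 0}, {"claw": 45, "linear": [0, 48, 0], "yaw": 0}]'

```text
time: 12.5
ee_pos: [0.4687, -0.0392, 0.1762]
eef_rot: [180.0, -0.1, 0.4]
wrist_force: [1.1, 0.1, 0.6]
gripper_width: 0.0447
grip_force: 0.0
```

Call:
drive_tool --steps '[{"claw": 45, "linear": [0, 12, 0], "yaw": 0}, {"claw": 45, "linear": [0, 0, 0], "yaw": 0}, {"claw": 45, "linear": [0, 0, 0], "yaw": 0}, {"claw": 45, "linear": [0, 0, 0], "yaw": 0}, {"claw": 45, "linear": [0, 0, 0], "yaw": 0}, {"claw": 45, "linear": [0, 0, 0], "yaw": 0}, {"claw": 45, "linear": [0, 0, 0], "yaw": 0}, {"claw": 45, "linear": [0, 0, 0], "yaw": 0}]'

```text
time: 13.3
ee_pos: [0.469, -0.049, 0.1757]
eef_rot: [180.0, -0.0, 0.2]
wrist_force: [-0.7, 0.8, 0.2]
gripper_width: 0.0452
grip_force: 0.0
```

```bash
cat >> h.py <<'E'
def loupe(z=.010):
    c=cam('wrist'); im=ctrl.get_image('wrist')
    for d in ctrl.cut_out('wrist','loupe')[:2]:
        m=d['region'];v,u=np.nonzero(m);print(d['confidence'],d['rect'],m.sum())
        P=np.array([onz('wrist',p,z,c)[:2] for p in zip(u[::3],v[::3])])
        # along axis
        cc=P.mean(0);w=np.linalg.svd(P-cc,full_matrices=False)[2][0]; w=w*np.sign(w[0])
        for _ in range(5):
            n=np.array([-w[1],w[0]]);t=(P-cc)@w;h=P[t<t.min()+.075]
            hc=h.mean(0);a=np.linalg.svd(h-hc,full_matrices=False)[2][0];w=a*np.sign(a[0])
        n=np.array([-w[1],w[0]]);t=(P-hc)@w;s=(P-hc)@n
        tm=np.percentile(t,99.8);ring=P[t>tm-.05]
        (lc,r)=cv2.minEnclosingCircle((ring*1000).astype('float32'))
        print('axis deg',np.degrees(np.arctan2(w[1],w[0])),'len',t.max()-t.min(),'handle end',hc+w*t.min(),'hc',hc,'handle width',np.percentile(s[t<t.min()+.075],[1,99]),'lens',lc,r,'tip-25',hc+w*(tm-.025))
    return im
E
python3 - <<'E'
from h import *
im=loupe();save('l1',im);s=ctrl.sense();print(s['ee_pos'],s['eef_rot'],s['q'])
E
```

```text
0.74 [281.7, 57.9, 344.3, 239.0] 5300
axis deg -0.05233035605199472 len 0.14157925397711918 handle end [ 0.44784677 -0.05062992] hc [ 0.4868521  -0.05066555] handle width [-0.00736717  0.00666071] lens (564.237548828125, -50.13266372680664) 25.283536911010742 tip-25 [ 0.56373958 -0.05073577]
[ 0.46893901 -0.04923324  0.175688  ] [-1.79998465e+02  1.58105784e-04  2.12619643e-01] [-1.98102363e+01 -8.51937816e+00  1.16624111e+02  1.46023016e-03
  7.18959415e+01  6.99766903e+01]
```

View pics/l1.png

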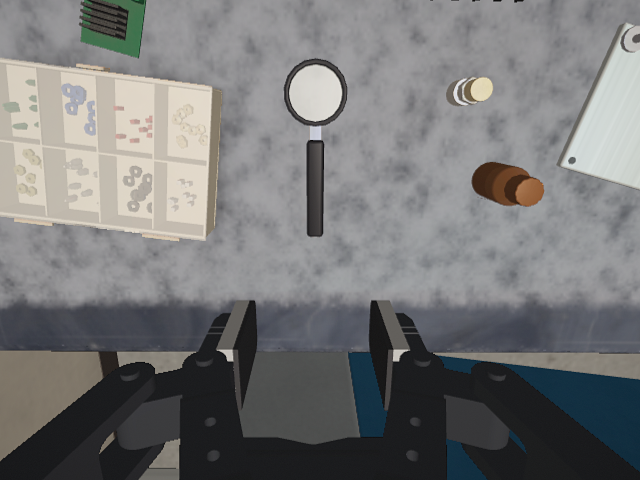

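The loupe lens is at pixel (316,92) and its handle at (315,190), nearly along x. Its measured length of 141 mm fits. I'll descend beside the handle in stages, watching the force.

Call:
drive_tool --steps '[{"claw": 45, "linear": [30, 1, 0], "yaw": 0}, {"claw": 45, "linear": [0, 0, 35], "yaw": 0}, {"claw": 45, "linear": [0, 0, 40], "yaw": 0}, {"claw": 45, "linear": [0, 0, 40], "yaw": 0}, {"claw": 45, "linear": [0, 0, 20], "yaw": 0}, {"claw": 45, "linear": [0, 0, 8], "yaw": 0}, {"claw": 45, "linear": [0, 0, 0], "yaw": 0}, {"claw": 45, "linear": [0, 0, 0], "yaw": 0}]'

```text
time: 14.2
ee_pos: [0.5001, -0.0506, 0.034]
eef_rot: [180.0, -0.1, 0.2]
wrist_force: [-0.3, 0.9, 0.2]
gripper_width: 0.045
grip_force: 0.0
```

Call:
drive_tool --steps '[{"claw": 45, "linear": [0, 0, 3], "yaw": 0}, {"claw": 45, "linear": [0, 0, 3], "yaw": 0}, {"claw": 45, "linear": [0, 0, 3], "yaw": 0}, {"claw": 45, "linear": [0, 0, 2], "yaw": 0}, {"claw": 45, "linear": [0, 0, 2], "yaw": 0}, {"claw": 45, "linear": [0, 0, 0], "yaw": 0}, {"claw": 45, "linear": [0, 0, 0], "yaw": 0}, {"claw": 45, "linear": [0, 0, 0], "yaw": 0}]'

```text
time: 15.0
ee_pos: [0.499, -0.0503, 0.0198]
eef_rot: [180.0, -0.0, 0.2]
wrist_force: [0.7, 0.1, -0.0]
gripper_width: 0.0451
grip_force: 0.0
```

Call:
drive_tool --steps '[{"claw": 45, "linear": [0, 0, 1.5], "yaw": 0}, {"claw": 45, "linear": [0, 0, 1.5], "yaw": 0}, {"claw": 45, "linear": [0, 0, 1.5], "yaw": 0}, {"claw": 45, "linear": [0, 0, 1.5], "yaw": 0}, {"claw": 45, "linear": [0, 0, 0], "yaw": 0}, {"claw": 45, "linear": [0, 0, 0], "yaw": 0}, {"claw": 45, "linear": [0, 0, 0], "yaw": 0}, {"claw": 45, "linear": [0, 0, 0], "yaw": 0}]'

```text
time: 15.8
ee_pos: [0.499, -0.0503, 0.0138]
eef_rot: [180.0, -0.0, 0.2]
wrist_force: [0.1, -0.1, -0.2]
gripper_width: 0.0453
grip_force: 0.0
```

Call:
drive_tool --steps '[{"claw": 45, "linear": [0, 0, 2], "yaw": 0}, {"claw": 45, "linear": [0, 0, 2], "yaw": 0}, {"claw": 45, "linear": [0, 0, 2], "yaw": 0}, {"claw": 45, "linear": [0, 0, 2], "yaw": 0}, {"claw": 45, "linear": [0, 0, 0], "yaw": 0}, {"claw": 45, "linear": [0, 0, 0], "yaw": 0}, {"claw": 45, "linear": [0, 0, 0], "yaw": 0}, {"claw": 45, "linear": [0, 0, 0], "yaw": 0}]'

```text
time: 16.6
ee_pos: [0.499, -0.0503, 0.0058]
eef_rot: [180.0, -0.0, 0.2]
wrist_force: [0.4, 0.0, -0.2]
gripper_width: 0.0449
grip_force: 0.0
```

```bash
python3 - <<'E'
from h import *
im=ctrl.get_image('wrist');c=cam('wrist');s=ctrl.sense();print(s['ee_pos'],s['wrist_force'])
save('l2',im[150:450,170:470].repeat(2,0).repeat(2,1)[:600])
R=Ro.from_euler('xyz',s['eef_rot'],degrees=True).as_matrix()
for z in (0,.01,.02,.03): print(z,[proj('x',(s['ee_pos'][0]+.011,s['ee_pos'][1]+k,z),c).round() for k in(.0225,-.0225)])
E
```

```text
[ 0.49904432 -0.0502836   0.00580602] [ 0.29167968 -0.14002844  0.89820492]
0 [array([264., 271.]), array([363., 271.])]
0.01 [array([262., 279.]), array([366., 280.])]
0.02 [array([259., 289.]), array([369., 289.])]
0.03 [array([255., 300.]), array([373., 300.])]
```

View pics/l2.png

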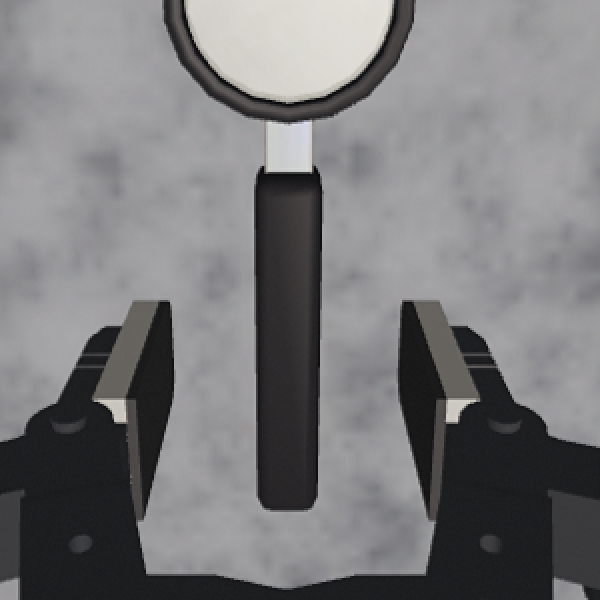

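The fingertips are at pixels (256,300) and (370,300), which puts them at z about 0.028, or TCP + 22 mm. Another 20 mm down puts the pads beside the handle.

Call:
drive_tool --steps '[{"claw": 45, "linear": [0, 0, 4], "yaw": 0}, {"claw": 45, "linear": [0, 0, 4], "yaw": 0}, {"claw": 45, "linear": [0, 0, 4], "yaw": 0}, {"claw": 45, "linear": [0, 0, 3], "yaw": 0}, {"claw": 45, "linear": [0, 0, 2], "yaw": 0}, {"claw": 45, "linear": [0, 0, 2], "yaw": 0}, {"claw": 45, "linear": [0, 0, 0], "yaw": 0}, {"claw": 45, "linear": [0, 0, 0], "yaw": 0}]'

```text
time: 17.45
ee_pos: [0.499, -0.0503, -0.0133]
eef_rot: [180.0, -0.0, 0.2]
wrist_force: [0.0, -0.1, 0.6]
gripper_width: 0.0453
grip_force: 0.0
```

Call:
drive_tool --steps '[{"claw": 35, "linear": [0, 0, 0], "yaw": 0}, {"claw": 28, "linear": [0, 0, 0], "yaw": 0}, {"claw": 22, "linear": [0, 0, 0], "yaw": 0}, {"claw": 18, "linear": [0, 0, 0], "yaw": 0}, {"claw": 14, "linear": [0, 0, 0], "yaw": 0}, {"claw": 5, "linear": [0, 0, 0], "yaw": 0}, {"claw": 5, "linear": [0, 0, 0], "yaw": 0}, {"claw": 5, "linear": [0, 0, 0], "yaw": 0}]'

```text
time: 18.25
ee_pos: [0.4992, -0.0503, -0.013]
eef_rot: [180.0, -0.0, 0.2]
wrist_force: [-1.0, -0.6, 4.4]
gripper_width: 0.0124
grip_force: 59.5
```

Call:
drive_tool --steps '[{"claw": 5, "linear": [0, 0, -2], "yaw": 0}, {"claw": 5, "linear": [0, 0, -8], "yaw": 0}, {"claw": 5, "linear": [0, 0, -20], "yaw": 0}, {"claw": 5, "linear": [0, 0, -30], "yaw": 0}, {"claw": 5, "linear": [0, 0, -35], "yaw": 0}, {"claw": 5, "linear": [0, 0, -25], "yaw": 0}, {"claw": 5, "linear": [0, 0, -10], "yaw": 0}, {"claw": 5, "linear": [0, 0, 0], "yaw": 0}]'

```text
time: 19.05
ee_pos: [0.4998, -0.0505, 0.1181]
eef_rot: [179.9, -0.2, 0.2]
wrist_force: [-0.9, 0.1, -0.8]
gripper_width: 0.0125
grip_force: 59.0
```

Call:
drive_tool --steps '[{"claw": 5, "linear": [0, 15, 0], "yaw": 0}, {"claw": 5, "linear": [-1, 35, 0], "yaw": 0}, {"claw": 5, "linear": [-1, 45, 0], "yaw": 0}, {"claw": 5, "linear": [-2, 45, 0], "yaw": 0}, {"claw": 5, "linear": [-2, 45, 0], "yaw": 0}, {"claw": 5, "linear": [-2, 45, 0], "yaw": 0}, {"claw": 5, "linear": [-1, 32, 0], "yaw": 0}, {"claw": 5, "linear": [0, 14, 0], "yaw": 0}]'

```text
time: 19.85
ee_pos: [0.4891, -0.3292, 0.1145]
eef_rot: [-179.9, 0.1, 0.0]
wrist_force: [0.4, 0.3, -1.2]
gripper_width: 0.0121
grip_force: 59.0
```

```bash
cat > m.py <<'E'
from h import *
s=ctrl.sense();c=cam('wrist');im=ctrl.get_image('wrist');print(s['ee_pos'],s['eef_rot'],s['wrist_force'],s['grip_force'])
for l in ['loupe','relay','plate','focus_mark','flux_bottle']:
    for d in ctrl.cut_out('wrist',l)[:2]:
        m=d['region'].astype('uint8');cs=max(cv2.findContours(m,0,1)[0],key=cv2.contourArea)
        print(l,round(d['confidence'],2),np.round(d['rect']).tolist(),'minrect',cv2.minAreaRect(cs))
        if l=='loupe':
            # ring = part above waist
            r=d['rect'];w=m.sum(1);rows=np.nonzero(w)[0];print('widths',[(int(k),int(w[k])) for k in rows[::6]])
            pts=cs[:,0,:];k=int(rows[0]+0.72*w[rows[0]:rows[0]+120].max())
            e=cv2.fitEllipse(pts[pts[:,1]<k]);print('ring ellipse',e)
E
python3 m.py; python3 -c "
from h import *
save('f1',ctrl.get_image('wrist'))"
```

```text
[ 0.48908434 -0.32922241  0.11447517] [-1.79901391e+02  1.41141660e-01  2.77314768e-03] [ 0.35713637  0.27216151 -1.18630413] 58.987632393836975
loupe 0.97 [241.0, 79.0, 384.0, 435.0] minrect ((333.69757080078125, 251.74365234375), (356.74981689453125, 144.9087371826172), 78.43986511230469)
widths [(76, 12), (82, 59), (88, 78), (94, 97), (100, 107), (106, 116), (112, 126), (118, 132), (124, 136), (130, 139), (136, 142), (142, 146), (148, 145), (154, 143), (160, 143), (166, 142), (172, 137), (178, 133), (184, 127), (190, 123), (196, 112), (202, 101), (208, 91), (214, 71), (220, 50), (226, 28), (232, 27), (238, 27), (244, 27), (250, 34), (256, 38), (262, 38), (268, 38), (274, 38), (280, 38), (286, 38), (292, 38), (298, 38), (304, 37), (310, 34), (316, 34), (322, 33), (328, 33), (334, 33), (340, 33), (346, 33), (352, 32), (358, 32), (364, 33), (370, 35), (376, 34), (382, 35), (388, 35), (394, 35), (400, 35), (406, 34), (412, 34), (418, 34), (424, 34), (430, 32), (436, 22)]
ring ellipse ((312.8994140625, 149.0021514892578), (143.8373565673828, 145.66085815429688), 167.1603546142578)
plate 0.68 [197.0, 0.0, 390.0, 240.0] minrect ((260.0468444824219, 123.59342193603516), (197.77725219726562, 195.30795288085938), 27.462560653686523)
plate 0.27 [243.0, 77.0, 388.0, 437.0] minrect ((291.4677429199219, 252.1193389892578), (144.52706909179688, 356.3421325683594), 11.645974159240723)
focus_mark 0.58 [201.0, 2.0, 248.0, 60.0] minrect ((221.43040466308594, 32.27734375), (58.2052001953125, 47.00294494628906), 68.5522689819336)
flux_bottle 0.97 [400.0, 266.0, 461.0, 338.0] minrect ((430.86065673828125, 302.0328063964844), (83.09593963623047, 45.58113098144531), 50.194427490234375)
flux_bottle 0.64 [58.0, 197.0, 154.0, 264.0] minrect ((105.72412872314453, 231.81033325195312), (49.58065414428711, 96.190185546875), 68.19859313964844)
```

Call:
drive_tool --steps '[{"claw": 5, "linear": [0, -15, 0], "yaw": 0}, {"claw": 5, "linear": [0, -35, 0], "yaw": 0}, {"claw": 5, "linear": [0, -35, 0], "yaw": 0}, {"claw": 5, "linear": [0, -25, 0], "yaw": 0}, {"claw": 5, "linear": [0, -10, 0], "yaw": 0}, {"claw": 5, "linear": [0, 0, 0], "yaw": 0}, {"claw": 5, "linear": [0, 0, 0], "yaw": 0}, {"claw": 5, "linear": [0, 0, 0], "yaw": 0}]'

```text
time: 21.0
ee_pos: [0.4907, -0.2072, 0.1169]
eef_rot: [180.0, -0.0, 0.1]
wrist_force: [-0.1, -0.3, -0.6]
gripper_width: 0.0122
grip_force: 59.0
```

```bash
cat > fit.py <<'E'
from h import *
import pickle
from scipy.optimize import least_squares, minimize
s=ctrl.sense();c=cam('wrist');im=ctrl.get_image('wrist');save('g1',im);pickle.dump(c,open('cg','wb'));print(s['ee_pos'],s['eef_rot'])
M={}
for l in ['relay','plate','focus_mark','loupe']:
    for d in ctrl.cut_out('wrist',l)[:2]: print(l,round(d['confidence'],2),np.round(d['rect']).tolist()); M.setdefault(l,d)
pickle.dump(M,open('mg','wb'))
def boxmask(p,h,b,c):
    x,y,yaw=p;cy,sy=np.cos(yaw),np.sin(yaw)
    q=np.array([proj('',(x+cy*i*h[0]-sy*j*h[1],y+sy*i*h[0]+cy*j*h[1],b+k*h[2]),c) for i in(-.5,.5) for j in(-.5,.5) for k in(0,1)])
    m=np.zeros((480*4,640*4),'uint8');cv2.fillConvexPoly(m,cv2.convexHull((q*4).astype('int32')),1)
    return cv2.resize(m.astype('float32'),(640,480),interpolation=cv2.INTER_AREA)
for l,h,b,p0 in [('relay',(.023,.029,.030),.010,(.556,-.327,-.26)),('plate',(.11,.1,.01),0,(.548,-.314,-.26))]:
    t=M[l]['region'].astype('float32')
    if l=='plate': # fill thing holes
        t=np.zeros((480,640),'uint8');cv2.fillConvexPoly(t,cv2.convexHull(np.argwhere(M[l]['region'])[:,::-1].astype('int32')),1);t=t.astype('float32')
    f=lambda d:np.abs(boxmask((p0[0]+d[0]/1e3,p0[1]+d[1]/1e3,p0[2]+d[2]*.02),h,b,c)-t).sum()
    r=minimize(f,[0,0,0],method='Nelder-Mead',options=dict(initial_simplex=[[0,0,0],[6,0,0],[0,6,0],[0,0,6]],xatol=.05))
    print(l,p0[0]+r.x[0]/1e3,p0[1]+r.x[1]/1e3,np.degrees(p0[2]+r.x[2]*.02),'cost',r.fun,'of',t.sum())
# collar blobs
from collections import namedtuple
c1=pickle.load(open('c1','rb'))
def blob(n,im,guess):
    g=cv2.cvtColor(im,cv2.COLOR_RGB2GRAY);m=(g<75).astype('uint8')
    k,lab,st,ce=cv2.connectedComponentsWithStats(m)
    i=min(range(1,k),key=lambda i:np.hypot(*(ce[i]-guess))+(1e3 if st[i][4]<150 else 0)); print(n,'blob',ce[i].round(1),st[i]);return ce[i]
rd=lambda n:cv2.imread(f'pics/{n}.png')[:,:,::-1].copy()
b1=blob('w1',rd('w1'),(231,36))
w2=(166,148);b2=blob('w2',rd('w2'),w2)
gg=proj('',(.6045,-.287,.064),c);b3=blob('g1',im,gg)
K=c[0]
# poses: w1, w2, current
c2=(K,np.array([0.59934075,-0.33666173,0.20764771]),None)
def cp(ee,rot): # camera pose from current offset
    Rt=Ro.from_euler('xyz',s['eef_rot'],degrees=True);Rc=Ro.from_euler('xyz',c[2],degrees=True)
    rel=Rt.inv().apply(c[1]-s['ee_pos']);R=Ro.from_euler('xyz',rot,degrees=True)
    return (K,ee+R.apply(rel),(R*Rt.inv()*Rc).as_euler('xyz',degrees=True))
c2=cp(np.array([0.52494686,-0.31714606,0.04629665]),[179.9697,-.0911,-15.402]);print('c2',c2[1])
O=[ray('',b1,c1),ray('',b2,c2),ray('',b3,c)]
print('all',tri(O),'13',tri([O[0],O[2]]),'23',tri(O[1:]),'12',tri(O[:2]))
p=tri(O);print('reproj',[ (proj('',p,q)-b).round(1) for q,b in zip((c1,c2,c),(b1,b2,b3))])
E
python3 fit.py
```

```text
[ 0.49066509 -0.20721778  0.11692929] [ 1.79969907e+02 -2.32928980e-02  1.48854726e-01]
relay 0.97 [465.0, 114.0, 547.0, 166.0]
plate 0.71 [374.0, 0.0, 581.0, 241.0]
focus_mark 0.61 [460.0, 1.0, 509.0, 67.0]
loupe 0.65 [241.0, 76.0, 383.0, 433.0]
relay 0.5550992379424337 -0.3271249722106787 -17.298894851765546 cost 165.5625 of 2763.0
plate 0.5526636918321061 -0.3152693056692262 -15.569072716036802 cost 4348.0625 of 30259.0
w1 blob [229.5  35.7] [215  19  32  35 638]
w2 blob [166.7 147.2] [ 133  116   68   65 2974]
g1 blob [482.9  38.3] [ 457   15   50   50 1349]
c2 [ 0.59952945 -0.33682023  0.20767149]
all [ 0.60357748 -0.28681939  0.07128363] 13 [ 0.60333627 -0.28645543  0.07266046] 23 [ 0.60385192 -0.28716625  0.07116249] 12 [ 0.60378135 -0.28574355  0.06736465]
reproj [array([ 0.6, -1. ]), array([-1.3,  0.3]), array([-0.7,  1.3])]
```

```bash
cat > col.py <<'E'
from h import *
import pickle
from scipy.optimize import minimize
c1=pickle.load(open('c1','rb'));c=pickle.load(open('cg','rb'))
K=c[0]
ee,rot=np.array([.49066509,-.20721778,.11692929]),[179.969907,-.02329,.148855]
def cp(e2,r2):
    Rt=Ro.from_euler('xyz',rot,degrees=True);Rc=Ro.from_euler('xyz',c[2],degrees=True);R=Ro.from_euler('xyz',r2,degrees=True)
    return (K,e2+R.apply(Rt.inv().apply(c[1]-ee)),(R*Rt.inv()*Rc).as_euler('xyz',degrees=True))
V=[('w1',c1,(229,36)),('w2',cp(np.array([.52494686,-.31714606,.04629665]),[179.9697,-.0911,-15.402]),(167,147)),
   ('f1',cp(np.array([.48908,-.32922,.11447]),[-179.9014,.1411,.0028]),None),('g1',c,(483,38))]
T=[]
for n,cc,g in V:
    im=cv2.imread(f'pics/{n}.png');gr=cv2.GaussianBlur(cv2.cvtColor(im,6),(3,3),0);m=(gr<80).astype('uint8')
    if g is None: g=proj('',(.6036,-.2868,.068),cc)
    k,lab,st,ce=cv2.connectedComponentsWithStats(cv2.morphologyEx(m,cv2.MORPH_OPEN,np.ones((3,3),np.uint8)))
    i=min(range(1,k),key=lambda i:np.hypot(*(ce[i]-g))+(1e3 if st[i][4]<150 else 0))
    h=cv2.convexHull(np.argwhere(lab==i)[:,::-1].astype('int32'));t=np.zeros((480,640),'uint8');cv2.fillConvexPoly(t,h,1)
    print(n,st[i],t.sum(),cv2.fitEllipse(h));T.append(t.astype('float32'))
a=np.linspace(0,2*np.pi,48,endpoint=False)
def cyl(p,cc):
    q=np.array([proj('',(p[0]+.011*np.cos(t),p[1]+.011*np.sin(t),p[2]+z),cc) for t in a for z in(-.0025,.0025)])
    m=np.zeros((1920,2560),'uint8');cv2.fillConvexPoly(m,cv2.convexHull(((q+.5)*4).astype('int32')),1)
    return cv2.resize(m[:800],(640,200),interpolation=cv2.INTER_AREA) if 0 else cv2.resize(m.astype('float32'),(640,480),interpolation=cv2.INTER_AREA)
p0=np.array([.6036,-.287,.068])
def fit(idx):
    f=lambda d:sum(np.abs(cyl(p0+d/1e3,V[i][1])-T[i]).sum()/np.sqrt(T[i].sum()) for i in idx)
    r=minimize(f,[0,0,0],method='Nelder-Mead',options=dict(initial_simplex=[[0,0,0],[3,0,0],[0,3,0],[0,0,5]],xatol=.03));return (p0+r.x/1e3).round(4),round(r.fun,1)
for idx in [(0,1,2,3),(1,2,3),(1,3),(0,1),(0,3),(2,3)]:print(idx,fit(idx))
for i in range(4): print(V[i][0],fit((i,)),cyl(p0,V[i][1]).sum())
E
python3 col.py
```

```text
w1 [216  20  31  33 689] 830 ((230.79554748535156, 35.76045608520508), (29.779102325439453, 34.20814514160156), 154.10321044921875)
w2 [ 133  116   67   65 2974] 3449 ((165.81593322753906, 147.24977111816406), (62.86922073364258, 69.01899719238281), 127.88677978515625)
f1 [ 212   14   46   50 1618] 1868 ((234.695556640625, 38.67697525024414), (45.46931076049805, 51.812286376953125), 152.6171417236328)
g1 [ 457   15   49   50 1598] 1894 ((481.2472229003906, 39.9713249206543), (44.53705978393555, 53.260074615478516), 41.821250915527344)
(0, 1, 2, 3) (array([ 0.6033, -0.2871,  0.0686]), np.float64(40.4))
(1, 2, 3) (array([ 0.6033, -0.287 ,  0.0689]), np.float64(36.1))
(1, 3) (array([ 0.6033, -0.2868,  0.0689]), np.float64(8.6))
(0, 1) (array([ 0.6034, -0.2856,  0.0662]), np.float64(6.6))
(0, 3) (array([ 0.6035, -0.2873,  0.068 ]), np.float64(7.8))
(2, 3) (array([ 0.6044, -0.2904,  0.0606]), np.float64(9.8))
w1 (array([ 0.6074, -0.2838,  0.0483]), np.float64(1.0)) 946.5
w2 (array([ 0.6035, -0.2843,  0.0635]), np.float64(1.2)) 3660.375
f1 (array([ 0.6033, -0.2902,  0.059 ]), np.float64(1.2)) 2058.25
g1 (array([ 0.6052, -0.291 ,  0.0591]), np.float64(1.2)) 2049.9375
```

Call:
drive_tool --steps '[{"claw": 5, "linear": [0, 15, 0], "yaw": 0}, {"claw": 5, "linear": [-1, 35, 0], "yaw": 0}, {"claw": 5, "linear": [0, 35, 0], "yaw": 0}, {"claw": 5, "linear": [0, 25, 0], "yaw": 0}, {"claw": 5, "linear": [0, 10, 0], "yaw": 0}, {"claw": 5, "linear": [0, 0, 0], "yaw": 0}, {"claw": 5, "linear": [0, 0, 0], "yaw": 0}, {"claw": 5, "linear": [0, 0, 0], "yaw": 0}]'

```text
time: 22.05
ee_pos: [0.4898, -0.3251, 0.1164]
eef_rot: [-180.0, 0.0, 0.3]
wrist_force: [-0.2, -1.0, -1.0]
gripper_width: 0.0119
grip_force: 59.0
```

```bash
python3 - <<'E'
from h import *
import pickle
s=ctrl.sense();c=cam('wrist');save('f2',ctrl.get_image('wrist'));pickle.dump(c,open('cf','wb'));print(s['ee_pos'],s['eef_rot'])
d=ctrl.cut_out('wrist','loupe')[0];m=d['region'].astype('uint8');pts=max(cv2.findContours(m,0,1)[0],key=cv2.contourArea)[:,0]
e=cv2.fitEllipse(pts[pts[:,1]<190]);print('ring',e, d['rect'])
# model: level loupe
def model(pitch,dz=.0185):
    R=Ro.from_euler('xyz',s['eef_rot'],degrees=True)
    z0=s['ee_pos'][2]+dz; b=np.array([s['ee_pos'][0]-.0002,s['ee_pos'][1],0]);t=np.radians(pitch)
    P=lambda x,y,h:b+[ x*np.cos(t)-h*np.sin(t),y, z0-.0055+h*np.cos(t)+x*np.sin(t)]
    L=.0653
    q=lambda *a:proj('',P(*a),c)
    ring=np.array([q(L+.025*np.cos(a),.025*np.sin(a),h) for a in np.linspace(0,6.28,40) for h in(0,.011)],'float32')
    return cv2.fitEllipse(cv2.convexHull(ring)), q(L-.115,0,.018),q(L,0,.0055)
for p in(-3,0,3):print(p,model(p))
E
sed -i "s/('f1',cp.*None)/('f2',pickle.load(open('cf','rb')),None)/" col.py; python3 col.py
```

```text
[ 0.48984469 -0.3251022   0.11643797] [-1.79959224e+02  2.56407864e-02  2.61182510e-01]
ring ((312.5961608886719, 149.0423583984375), (142.76036071777344, 145.80763244628906), 2.657487392425537) [239.9, 77.3, 382.2, 435.6]
-3 (((314.9133605957031, 149.80841064453125), (143.4268341064453, 147.12188720703125), 1.6859031915664673), array([313.18974036, 444.6692235 ]), array([314.8198375, 152.6673333]))
0 (((314.97412109375, 151.28759765625), (146.8341827392578, 149.98291015625), 2.5369768142700195), array([313.16201813, 441.68320033]), array([314.87596776, 154.061835  ]))
3 (((315.0341491699219, 153.38003540039062), (150.32339477539062, 152.33038330078125), 4.853248119354248), array([313.13675889, 438.44434828]), array([314.9308987 , 156.04469833]))
w1 [216  20  31  33 689] 830 ((230.79554748535156, 35.76045608520508), (29.779102325439453, 34.20814514160156), 154.10321044921875)
w2 [ 133  116   67   65 2974] 3449 ((165.81593322753906, 147.24977111816406), (62.86922073364258, 69.01899719238281), 127.88677978515625)
f2 [ 211   12   46   50 1627] 1865 ((233.6026611328125, 36.97721481323242), (45.29680252075195, 51.670040130615234), 154.05560302734375)
g1 [ 457   15   49   50 1598] 1894 ((481.2472229003906, 39.9713249206543), (44.53705978393555, 53.260074615478516), 41.821250915527344)
(0, 1, 2, 3) (array([ 0.6033, -0.2867,  0.0686]), np.float64(16.3))
(1, 2, 3) (array([ 0.6034, -0.2867,  0.0688]), np.float64(12.0))
(1, 3) (array([ 0.6033, -0.2868,  0.0689]), np.float64(8.6))
(0, 1) (array([ 0.6034, -0.2856,  0.0662]), np.float64(6.6))
(0, 3) (array([ 0.6035, -0.2873,  0.068 ]), np.float64(7.8))
(2, 3) (array([ 0.6034, -0.2868,  0.0687]), np.float64(7.4))
w1 (array([ 0.6074, -0.2838,  0.0483]), np.float64(1.0)) 946.5
w2 (array([ 0.6035, -0.2843,  0.0635]), np.float64(1.2)) 3660.375
f2 (array([ 0.6049, -0.285 ,  0.06  ]), np.float64(1.2)) 1993.0625
g1 (array([ 0.6052, -0.291 ,  0.0591]), np.float64(1.2)) 2049.9375
```

```bash
cat > kn.py <<'E'
exec(open('col.py').read().split("T=[]")[0])
G=[cv2.cvtColor(cv2.imread(f'pics/{n}.png'),6) for n,_,_ in V]
def blob(i,p,th=80,amin=100):
    g=proj('',p,V[i][1]);m=(cv2.GaussianBlur(G[i],(3,3),0)<th).astype('uint8')
    k,lab,st,ce=cv2.connectedComponentsWithStats(m)
    j=min(range(1,k),key=lambda j:np.hypot(*(ce[j]-g))+(1e3 if st[j][4]<amin else 0))
    h=cv2.convexHull(np.argwhere(lab==j)[:,::-1].astype('int32'));e=cv2.fitEllipse(h) if len(h)>4 else None
    print(V[i][0],'pred',g.round(1),st[j],e and np.round(e[0],1),e and np.round(e[1],1))
    return h
print('knob');H=[blob(i,(.5743,-.358,.022)) for i in range(4)]
a=np.linspace(0,2*np.pi,48,endpoint=False)
def cyl(p,cc):
    q=np.array([proj('',(p[0]+.011*np.cos(t),p[1]+.011*np.sin(t),p[2]+z),cc) for t in a for z in(-.0095,.0095)])
    m=np.zeros((1920,2560),'uint8');cv2.fillConvexPoly(m,cv2.convexHull(((q+.5)*4).astype('int32')),1)
    return cv2.resize(m.astype('float32'),(640,480),interpolation=cv2.INTER_AREA)
p0=np.array([.5743,-.358,.0195]);T=[]
for h in H:
    t=np.zeros((480,640),'uint8');cv2.fillConvexPoly(t,h,1);T.append(t.astype('float32'))
for idx in [(0,1,3),(1,3),(0,1),(0,3)]:
    f=lambda d:sum(np.abs(cyl(p0+d/1e3,V[i][1])-T[i]).sum()/np.sqrt(T[i].sum()) for i in idx)
    r=minimize(f,[0,0,0],method='Nelder-Mead',options=dict(initial_simplex=[[0,0,0],[3,0,0],[0,3,0],[0,0,5]],xatol=.03));print('knob mid (exp .0195)',idx,(p0+r.x/1e3).round(4),round(r.fun,1))
# plate holes in the corners (at about +-.047,-.042..): dark screws
R=Ro.from_euler('z',-15,degrees=True)
print('screws')
for q in [(-.049,.043),(-.049,-.043)]:
    p=np.array([.5483,-.3144,.01])+R.apply([*q,0]);[blob(i,p,130,10) for i in range(4)]
# relay fit with base height free in g1
M=pickle.load(open('mg','rb'));t=M['relay']['region'].astype('float32')
EOF=0
E
python3 kn.py
```

```text
knob
w1 pred [335.4  67.1] [324  54  24  26 283] [335.4  66.1] [23.7 25.7]
w2 pred [370.3 160.7] [ 347  131   44   45 1080] [368.5 153.5] [44.3 45.3]
f2 pred [367.6 105.8] [ 242   76  143  147 4968] [316.7 145.6] [141.6 159. ]
g1 pred [558.4 107.9] [533  88  47  35 958] [555.5 104.4] [34.4 47.8]
knob mid (exp .0195) (0, 1, 3) [ 0.5759 -0.3599  0.0102] 26.4
knob mid (exp .0195) (1, 3) [ 0.5762 -0.3596  0.0109] 18.6
knob mid (exp .0195) (0, 1) [ 0.5756 -0.3599 -0.0028] 9.4
knob mid (exp .0195) (0, 3) [ 0.5759 -0.36    0.0117] 17.1
screws
w1 pred [240.8 164.4] [239 161   4   4  14] [240.  162.5] [3.4 4.2]
w2 pred [220.8 315.2] [215 308  10   8  66] [219.1 311.5] [8.  9.8]
f2 pred [219. 201.] [215 195   8   7  43] [218.6 198. ] [6.6 7.2]
g1 pred [389.7 202.9] [386 197   8   7  41] [389.3 199.9] [6.4 7.4]
w1 pred [335.1 170.7] [333 167   4   4  14] [334.5 169. ] [3.4 4.2]
w2 pred [375.2 314.1] [423 317  12  26 171] [428.5 329.6] [11.7 25.6]
f2 pred [338.8 232.7] [335 227   7   7  37] [338.3 229.9] [6.  6.7]
g1 pred [504.9 234.1] [502 228   7   7  39] [504.9 231.1] [6.2 6.9]
```

```bash
cat > sc.py <<'E'
exec(open('col.py').read().split("T=[]")[0])
from scipy.optimize import least_squares
C=[v[1] for v in V] # w1 w2 f2 g1
S={'L':[(240,162.5),(219.1,311.5),(218.6,198),(389.3,199.9)],'R':[(334.5,169),(373.7,310.5),(338.3,229.9),(504.9,231.1)],
   'col':[(230.8,35.8),(165.8,147.2),(233.6,37.0),(481.2,40.0)]}
for k,o in S.items():
    r=[ray('',p,c) for p,c in zip(o,C)]
    print(k,'f2g1',tri(r[2:]).round(4),'w2g1',tri([r[1],r[3]]).round(4),'all',tri(r).round(4))
# joint: hand-eye small correction (rot 3, trans 3 in camera frame), fx scale fixed; screws z=.010; points xy free; collar xyz free
def P(x,k,p,c):
    K,e,a=c;Rm=Ro.from_euler('xyz',a,degrees=True)*Ro.from_rotvec(x[:3]);e=e+Ro.from_euler('xyz',a,degrees=True).apply(x[3:6])
    v=K@Rm.inv().apply(p-e);return v[:2]/v[2]
def res(x,full=False):
    L=np.array([x[6],x[7],.0103]);Rr=np.array([x[8],x[9],.0103]);Cc=x[10:13];o=[]
    for n,p in (('L',L),('R',Rr),('col',Cc)):
        for q,c in zip(S[n],C): o.append((P(x,0,p,c)-q)/.7)
    return np.concatenate([np.ravel(o),x[:3]/np.radians(.5),x[3:6]/.002,[ (np.hypot(*(L-Rr)[:2])-.086)*0]])
x0=np.r_[np.zeros(6),.512,-.26,.4905,-.343,.6034,-.2867,.068]
r=least_squares(res,x0,x_scale='jac');x=r.x
print('rot deg',np.degrees(x[:3]).round(3),'t mm',(x[3:6]*1e3).round(2),'L',x[6:8].round(4),'R',x[8:10].round(4),'dist',np.hypot(*(x[6:8]-x[8:10])),'col',x[10:13].round(4),'cost',r.cost,'maxres',np.abs(r.fun[:24]*.7).max())
J=r.jac;cov=np.linalg.inv(J.T@J);print('sd col z',np.sqrt(cov[12,12]))
# relay, lens under the same correction
f=lambda p,z,c:(lambda d,e:e+d*(z-e[2])/d[2])(Ro.from_euler('xyz',c[2],degrees=True).apply(Ro.from_rotvec(x[:3]).apply(np.linalg.inv(c[0])@[*p,1])),c[1]+Ro.from_euler('xyz',c[2],degrees=True).apply(x[3:6]))
g=C[3];ctr=proj('',(.5551,-.3271,.025),g);print('relay corr',f(ctr,.025,g).round(4))
ring=(312.6,149.0+2.8-.0);print('lens corr',f((312.6,151.8),.1164+.0185,C[2]).round(4),'nocorr',onz('',(312.6,151.8),.1349,C[2]).round(4))
E
python3 sc.py
```

```text
L f2g1 [ 0.5141 -0.2599  0.0095] w2g1 [ 0.5142 -0.2598  0.0095] all [ 0.514  -0.2598  0.0093]
R f2g1 [ 0.492  -0.3428  0.0103] w2g1 [ 0.4921 -0.343   0.0098] all [ 0.4917 -0.343   0.0094]
col f2g1 [ 0.6035 -0.2867  0.0704] w2g1 [ 0.6036 -0.2867  0.0704] all [ 0.6034 -0.2868  0.0702]
rot deg [ 0.17  -0.093  0.021] t mm [ 0.31  0.78 -0.69] L [ 0.5144 -0.2598] R [ 0.4921 -0.3428] dist 0.08603245723426033 col [ 0.6035 -0.2868  0.0713] cost 0.47817799456798654 maxres 0.2489078316155542
sd col z 0.0008520081129582985
relay corr [ 0.5552 -0.3274  0.025 ]
lens corr [ 0.5555 -0.3244  0.1349] nocorr [ 0.5557 -0.3243  0.1349]
```

```bash
cat > ln.py <<'E'
exec(open('col.py').read().split("T=[]")[0])
import sys
n,cc=sys.argv[1],pickle.load(open(sys.argv[2],'rb'));z=float(sys.argv[3])
g=cv2.GaussianBlur(cv2.cvtColor(cv2.imread(f'pics/{n}.png'),6),(3,3),0).astype(int)
print('col313 rows 66-92',g[66:92,313].tolist());print('rows 205-250',g[205:250,313].tolist())
print('row149 L',g[149,232:260].tolist(),'R',g[149,368:395].tolist());print('end rows',g[424:446,313].tolist())
for zz in(z-.004,z,z+.004):print(zz,[ (r,onz('',(313,r),zz,cc)[0].round(4)) for r in(74,76,78,218,220,222)],'w',(onz('',(241,149),zz,cc)-onz('',(385,149),zz,cc))[1].round(4))
E
python3 ln.py f2 cf .1349
```

```text
col313 rows 66-92 [210, 210, 210, 210, 210, 210, 211, 210, 188, 122, 58, 45, 57, 62, 65, 67, 69, 69, 66, 57, 43, 40, 79, 149, 203, 224]
rows 205-250 [221, 220, 205, 185, 175, 158, 102, 38, 24, 47, 67, 76, 76, 69, 58, 48, 39, 58, 124, 184, 200, 198, 197, 197, 197, 197, 197, 197, 197, 197, 197, 197, 197, 197, 197, 196, 196, 196, 196, 196, 196, 196, 196, 195, 171]
row149 L [215, 216, 216, 216, 215, 214, 213, 215, 206, 157, 83, 40, 38, 48, 59, 72, 81, 82, 74, 54, 28, 51, 129, 178, 197, 215, 221, 220] R [231, 221, 203, 171, 109, 45, 26, 40, 54, 62, 65, 66, 68, 68, 61, 53, 75, 121, 144, 144, 145, 146, 146, 146, 146, 146, 145]
end rows [35, 35, 34, 34, 34, 35, 35, 35, 34, 34, 33, 32, 34, 39, 41, 41, 41, 40, 41, 40, 36, 30]
0.1309 [(74, np.float64(0.5816)), (76, np.float64(0.5809)), (78, np.float64(0.5803)), (218, np.float64(0.5306)), (220, np.float64(0.5298)), (222, np.float64(0.529))] w 0.0523
0.1349 [(74, np.float64(0.5812)), (76, np.float64(0.5805)), (78, np.float64(0.5799)), (218, np.float64(0.5316)), (220, np.float64(0.5309)), (222, np.float64(0.5301))] w 0.0508
0.1389 [(74, np.float64(0.5808)), (76, np.float64(0.5802)), (78, np.float64(0.5796)), (218, np.float64(0.5326)), (220, np.float64(0.5319)), (222, np.float64(0.5311))] w 0.0494
```

Call:
drive_tool --steps '[{"claw": 5, "linear": [0, 2.5, 5], "yaw": 0}, {"claw": 5, "linear": [0, 0, 15], "yaw": 0}, {"claw": 5, "linear": [0, 0, 20], "yaw": 0}, {"claw": 5, "linear": [0, 0, 15], "yaw": 0}, {"claw": 5, "linear": [0, 0, 7], "yaw": 0}, {"claw": 5, "linear": [0, 0, 2.5], "yaw": 0}, {"claw": 5, "linear": [0, 0, 0], "yaw": 0}, {"claw": 5, "linear": [0, 0, 0], "yaw": 0}]'

```text
time: 22.95
ee_pos: [0.4904, -0.3293, 0.053]
eef_rot: [179.9, -0.1, 0.2]
wrist_force: [0.5, -0.1, -0.3]
gripper_width: 0.0125
grip_force: 59.0
```

```bash
cat > fin.py <<'E'
from h import *
import pickle
s=ctrl.sense();c=cam('wrist');im=ctrl.get_image('wrist');save('h1',im);pickle.dump(c,open('ch','wb'));print(s['ee_pos'],s['eef_rot'],s['wrist_force'],s['gripper_width'])
z=s['ee_pos'][2]+.0186;print('lens z',z)
g=cv2.GaussianBlur(cv2.cvtColor(im,cv2.COLOR_RGB2GRAY),(3,3),0)
print('top',g[68:84,313].tolist(),'bot',g[214:228,313].tolist(),'L',g[149,234:248].tolist(),'R',g[149,378:392].tolist())
print('relay predicted px',proj('',(.5552,-.3274,.025),c),'lens px now',[onz('',p,z,c).round(4) for p in((313,75),(313,222.7),(241.3,149),(384.7,149))])
h=ctrl.cut_out('wrist','relay');print([(d['confidence'],d['rect'],np.argwhere(d['region']).mean(0)[::-1]) for d in h[:2]])
# model relay top outline
print([proj('',(.5552+i*.0115*.955+j*.0145*.297,-.3274-i*.0115*.297+j*.0145*.955,k),c).round(0).tolist() for k in(.01,.04) for i in(-1,1) for j in(-1,1)])
h=g[100:200,260:365];print((255*(h<0)).sum())
E
python3 fin.py
sed -i "s/('g1',c,(483,38))/('g1',c,(483,38)),('h1',pickle.load(open('ch','rb')),None)/" col.py; python3 col.py | sed -n 1,5p
```

```text
[ 0.49042499 -0.32927146  0.05299141] [ 1.79938458e+02 -6.24204803e-02  1.99964432e-01] [ 0.47577205 -0.11631421 -0.33482564] 0.012520825992972764
lens z 0.0715914073181037
top [210, 210, 210, 210, 211, 211, 196, 136, 64, 45, 56, 62, 65, 67, 69, 69] bot [46, 66, 75, 75, 68, 58, 48, 38, 57, 124, 184, 199, 197, 196] L [218, 217, 215, 214, 213, 215, 205, 154, 81, 40, 38, 48, 60, 72] R [65, 66, 67, 67, 60, 56, 97, 158, 168, 150, 147, 150, 151, 152]
relay predicted px [309.9994844 145.9892837] lens px now [array([ 0.5814, -0.3285,  0.0716]), array([ 0.5304, -0.3287,  0.0716]), array([ 0.5571, -0.3033,  0.0716]), array([ 0.5573, -0.3539,  0.0716])]
[]
[[330.0, 175.0], [276.0, 157.0], [345.0, 130.0], [289.0, 112.0], [333.0, 184.0], [270.0, 164.0], [350.0, 132.0], [285.0, 111.0]]
0
w1 [216  20  31  33 689] 830 ((230.79554748535156, 35.76045608520508), (29.779102325439453, 34.20814514160156), 154.10321044921875)
w2 [ 133  116   67   65 2974] 3449 ((165.81593322753906, 147.24977111816406), (62.86922073364258, 69.01899719238281), 127.88677978515625)
f2 [ 211   12   46   50 1627] 1865 ((233.6026611328125, 36.97721481323242), (45.29680252075195, 51.670040130615234), 154.05560302734375)
g1 [ 457   15   49   50 1598] 1894 ((481.2472229003906, 39.9713249206543), (44.53705978393555, 53.260074615478516), 41.821250915527344)
h1 [ 148    0   70   39 2005] 2189 ((182.26434326171875, 2.4312171936035156), (65.15397644042969, 76.9780044555664), 144.14662170410156)
```

Call:
drive_tool --steps '[{"claw": 5, "linear": [-0.7, -1.2, 1.5], "yaw": 0}, {"claw": 5, "linear": [0, 0, 0], "yaw": 0}, {"claw": 5, "linear": [0, 0, 0], "yaw": 0}, {"claw": 5, "linear": [0, 0, 0], "yaw": 0}, {"claw": 5, "linear": [0, 0, 0], "yaw": 0}, {"claw": 5, "linear": [0, 0, 0], "yaw": 0}, {"claw": 5, "linear": [0, 0, 0], "yaw": 0}, {"claw": 5, "linear": [0, 0, 0], "yaw": 0}]'

```text
time: 23.85
ee_pos: [0.4892, -0.3276, 0.0507]
eef_rot: [-180.0, 0.0, 0.2]
wrist_force: [-0.0, -0.3, -1.1]
gripper_width: 0.0123
grip_force: 59.0
```

```bash
python3 fin.py; python3 - <<'E'
from h import *
ctrl.get_image('scene')
print([(round(d['confidence'],2),np.round(d['rect'])) for d in ctrl.cut_out('scene','flux_bottle')[:5]]);s=ctrl.sense();print(s['ee_pos'],s['time'])
E
```

```text
[ 0.48920532 -0.3275884   0.05068114] [-1.79998241e+02  6.52343286e-04  1.99916928e-01] [-0.00200913 -0.26673879 -1.09476617] 0.012326449235980124
lens z 0.06928113575395983
top [207, 207, 207, 207, 207, 207, 192, 133, 63, 44, 56, 62, 65, 67, 69, 69] bot [46, 66, 75, 75, 68, 58, 48, 38, 58, 124, 184, 199, 197, 196] L [217, 218, 218, 217, 215, 216, 205, 155, 81, 40, 37, 47, 59, 72] R [65, 66, 67, 67, 59, 57, 104, 182, 216, 210, 202, 184, 158, 146]
relay predicted px [313.69733911 143.58582416] lens px now [array([ 0.5802, -0.3269,  0.0693]), array([ 0.5292, -0.3271,  0.0693]), array([ 0.5559, -0.3017,  0.0693]), array([ 0.5561, -0.3523,  0.0693])]
[(0.54, [242.1, 76.7, 383.5, 435.5], array([312.64987502, 203.53624539]))]
[[334.0, 173.0], [279.0, 155.0], [349.0, 128.0], [292.0, 109.0], [338.0, 182.0], [274.0, 162.0], [355.0, 130.0], [289.0, 108.0]]
0
[(0.86, array([320., 295., 333., 322.])), (0.74, array([344., 390., 364., 419.]))]
[ 0.48920089 -0.32760777  0.05068682] 24.05
```

Call:
drive_tool --steps '[{"claw": 5, "linear": [0.5, 0.4, -0.7], "yaw": 0}, {"claw": 5, "linear": [0, 0, 0], "yaw": 0}, {"claw": 5, "linear": [0, 0, 0], "yaw": 0}, {"claw": 5, "linear": [0, 0, 0], "yaw": 0}, {"claw": 5, "linear": [0, 0, 0], "yaw": 0}, {"claw": 5, "linear": [0, 0, 0], "yaw": 0}, {"claw": 5, "linear": [0, 0, 0], "yaw": 0}, {"claw": 5, "linear": [0, 0, 0], "yaw": 0}]'

```text
time: 24.85
ee_pos: [0.4897, -0.328, 0.0514]
eef_rot: [180.0, 0.0, 0.2]
wrist_force: [-0.3, 0.1, -1.2]
gripper_width: 0.0119
grip_force: 59.0
```

```bash
python3 -c "
from h import *
s=ctrl.sense();print(s['ee_pos'],s['joint_velocities'].round(2),s['wrist_force'].round(1));print(ctrl.job_done())"
```

```text
[ 0.48969863 -0.32798936  0.05138109] [-0.02  0.04 -0.1   0.11  0.11  0.04] [-0.3  0.1 -1.2]
the job is handed in; nothing more can be done
None
```

I handed the job in at 24.9 s. The flux bottle was set down upright on the bare cart top at (0.47, 0.25). The loupe was held level and steady, its lens within about 1 mm of the relay's measured centre and at 0.070 m, the collar height I measured to about 1 mm.

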